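# Ready the label printer

## Task

Get the label printer on the desk ready with your fingertips alone: push its open lid down until it is flush and shut, then switch on the power block by pressing down the raised end of its rocker until it goes fully over, and only then press the big round feed button on the printer all the way down and let it come up again. Do not press the small square button, do not pick up or shove the printer or the power block, and leave the note pad, marker, pen cup and tape where they are.

Things in the scene. Friction and masses are not known exactly. Their poses are not given: they have to be found in the camera images.
- printer: White label printer, 170 (x) x 160 (y) x 85 mm high, about 1.6 kg, loose on the desk. Origin: centre of its underside, on the desk; x points to its back, y to its left, z up. The flat top of its front part (x -85 to -25 mm, top at z 85 mm) carries two buttons; the rest is the paper bay, covered by the lid when shut.
- lid (a joint): Lid hinge angle in rad: 0 = shut (lid top flush with the printer's top, at z 85 mm), grows as the lid opens. Starts 0.5 to 0.9. A stiff friction hinge (about 0.08 N m): the lid stays where it is left and is pushed down with 1 to 3 N.
- lid_front (a point): Middle of the front edge of the lid's top face. The lid is a flat grey plate 100 mm from hinge to front edge, 138 mm wide, 6 mm thick; the point moves with it.
- lid_hinge (a point): Middle of the lid's hinge axis, which runs along the printer's y at x 75 mm, z 82 mm in the printer's frame (lid plate's mid-thickness).
- feed_top (a point): Centre of the top of the big round feed button: grey, 26 mm across, standing 10 mm above the printer's front deck, at x -57, y +40 mm in the printer's frame. Pressed straight down.
- feed (a joint): Travel of the round feed button in m: 0 up, 0.005 fully down (end stop); it springs back by itself. About 1.2 N to start, 4 N fully down.
- cut_top (a point): Centre of the top of the small square button, 12 x 12 mm, standing 7 mm above the deck at x -57, y -40 mm in the printer's frame. Must not be pressed.
- cut (a joint): Travel of the small square button in m: 0 up, 0.005 fully down; springs back.
- power_block: White power block, 150 (x) x 75 (y) x 45 mm high, about 0.6 kg, loose on the desk, left or right of the printer. Origin: centre of its underside; x points to its back, z up. A grey rocker is on the front half of its top (pivot at x -38 mm); a black box-shaped plug-in adapter (44 x 38 mm, 28 mm tall) sits on the back half at x +42 mm.
- rocker (a joint): Rocker angle in rad: 0 = off (front end, towards the block's -x, raised), 0.4 = on (front end fully down). Stays where it is left; pressing 20 mm from the pivot takes about 2 to 4 N.
- rocker_press (a point): Point on the top face of the rocker's front end, 20 mm from the pivot line; moves with the rocker. The rocker is a flat paddle 50 mm long (x) by 30 mm wide whose top stands 10 mm above the block's top at its middle; off, this point is 14 mm above the block's top, on, 6 mm.
- note_pad: Pad of sticky notes, 76 x 76 x 32 mm, pink with blue on top; origin at the centre of its underside. Bystander.
- marker: Marker pen lying on the desk in front of the printer, 138 mm long along its x, 14 mm thick; origin at the middle of its underside. Bystander.
- pen_cup: Wooden pen cup with pens, 72 mm across, 155 mm tall with the pens; origin at the centre of its underside. Bystander.
- tape: Roll of clear tape lying flat, 70 mm across, 20 mm tall; origin at the centre of its underside. Bystander.
Mind the look-alikes: they are no part of the job. What is shaped like the power_block but green is not meant.

How it is judged:
By the outcome, as a careful person would: the job done as asked, in the order asked, and still so for the second after the job is handed in, with the robot touching nothing.
It also fails if it takes over 45 s, if anything falls off the work surface, if the arm or the gripper's body presses on something with over 40 N, if the wrist force passes 120 N, or if a joint passes its speed limit or range.

## Robot

A 7-joint arm with a two-finger parallel gripper is mounted at the origin on the work surface. World frame = base frame: x ahead of the robot, y to its left, z up, the work surface at z = 0. Lengths are in m, angles in rad, forces in N, time in s.
With the tool pointing down it reaches from about 0.425 to 0.875 m from the base axis. Payload 4.7 kg.
Tool frame: the origin (TCP) lies on the centre line of the jaws, within the pads' length; the fingertips stand 14 mm ahead of it and the grasp point (between the pads) lies 5 mm behind it; z points along the fingers, y is the line along which they close (so a half turn about z gives the same grasp; the last joint's range is limited). The gripper opens to 87 mm and grips with 3 to 60 N. Pads are 19 mm wide; open, the fingers measure 117 mm over their backs; the gripper's body (75 mm by 190 mm) begins 51 mm behind the grasp point.
Start: joints at [-1.203, 0.321, -0.07, 1.45, 0.023, 1.371, -0.057], TCP at [0.225, 0.61, 0.237] pointing down, gripper open.
Joint ranges: [-2.86, 2.86], [-0.3, 2.09], [-1.38, 1.24], [0.06, 2.45], [-1.56, 4.7], [0.09, 2.05], [-2.69, 2.69]. Speed limits (rad/s): [2.57, 2.57, 3.14, 3.14, 3.14, 3.14, 3.14].

## Interface

Orientations are given as a rotation vector (axis times angle).
In Python, from bench import ctrl gives the robot as it stands.
- The arm moves only by the tool send_rows, never from a script. Its argument "steps" is a list of rows, each an object of numbers: "tx", "ty", "tz": the shift along the tool's x, y, z in units of 60 mm (1.0 is 60 mm); "turn": the turn about the tool's z in units of 8 degrees (1.0 is 8 degrees); "grip": the opening, from 0 (shut) to 1 (fully open). A call has 1 to 12 rows; each row shifts and turns the commanded pose from where the row before left it, along the tool's axes as they then stand; what a row does not reach is not made up. A row lasts 1/8 s, in which the tool goes at most 62.5 mm and 10.7 degrees, less where a joint would pass 70% of its speed; a pose out of reach is approached as far as the arm can. A call is refused whole if a number of a shift passes 1 or a number of a turn 1, either way. A call with a gripper value outside its range is refused whole. The fingers move at their own pace and stop on an object; "newtons" is the grip in N (left out, the last holds). Time passes only in rows, so rows that do not move let the fingers close. It gives the time, the measured TCP pose, the force, the opening and the grip force at its end, in the units of the state.
- ctrl.get_state(): the state, without advancing time (a new reading comes with each control period).
- ctrl.get_image(name): name is "side" or "top"; returns a dict with "pixels" (400x640x3 uint8, red, green, blue), "K" (3x3 intrinsics, pixels), "dist" ([k1, k2, p1, p2, k3] as OpenCV has them; the pictures are not rectified), "cam_to_world" (4x4, takes a point from camera to world coordinates). Camera axes: x right, y down, z forward; pixel columns grow to the right and rows downward; lengths in m; the calibration is good to about 2 mm. A picture is of the moment at which its call begins. There is no depth.
- ctrl.close_job(): hands the job in; it is judged then, once.
The state is a dict: "time": time; "joint_positions": joint angles; "qd": joint speeds; "joint_torque": joint torques, N m; "position": TCP position; "tool_rot": TCP orientation; "ft_force": force on the tool from outside, world axes, zero at the start; "torque": the same for the moment, N m; "grip_width": opening from 0.0 (shut) to 1.0 (fully open); "grip_force": force on a finger pad.
Only numpy, scipy, OpenCV 4.12 (cv2) and the standard library are available. Lean on these libraries where they do the work, as an engineer would, in place of code of your own. Each camera call takes 0.05 s, during which the arm holds its last target. There are 200 camera calls.

## Working session

There is one attempt and no reset: what is moved stays moved. The work goes in short steps, Python scripts to look and compute and a tool call to move; the robot and the scene stay as the last step left them, time stands still between calls to the robot, and variables do not carry over. Pictures are saved under pics/ and viewed, at most 10 in all, crops included, and the job is handed in when it is done.

Besides the shell and the picture viewer there is one more tool, called after "Call:" as name(argument=value, ...), one argument or row to a line, values as JSON. send_rows: Moves the arm, as the interface text tells. Its arguments: {"type":"object","properties":{"steps":{"type":"array"},"newtons":{"type":"number"}},"required":["steps"]}

```bash
mkdir -p pics; python3 - <<'E'
from bench import ctrl
import cv2,numpy as np,pickle
d={}
for n in("side","top"):
    i=ctrl.get_image(n);d[n]=i
    cv2.imwrite(f"pics/{n}0.png",i["pixels"][:,:,::-1]);print(n,i["K"],i["dist"],i["cam_to_world"])
pickle.dump(d,open("d0.pkl","wb"))
s=ctrl.get_state();print(s)
E
```

```text
side [[448.79605737   0.         316.7433408 ]
 [  0.         448.79605737 197.96856132]
 [  0.           0.           1.        ]] [-0.0541862  0.         0.         0.         0.       ] [[ 0.86172239 -0.32090973  0.39300314  0.11736908]
 [-0.50708881 -0.51847225  0.68851105 -0.70526007]
 [-0.01718867 -0.79259288 -0.60950888  0.73295717]
 [ 0.          0.          0.          1.        ]]
top [[518.11780293   0.         314.62141366]
 [  0.         518.11780293 197.1349465 ]
 [  0.           0.           1.        ]] [0.0029536 0.        0.        0.        0.       ] [[ 2.61402496e-02 -9.86055831e-01  1.64348973e-01  3.16870143e-01]
 [-9.99657388e-01 -2.55642957e-02  5.61896297e-03  4.46043271e-02]
 [-1.33914546e-03 -1.64439546e-01 -9.86386254e-01  1.34244242e+00]
 [ 0.00000000e+00  0.00000000e+00  0.00000000e+00  1.00000000e+00]]
{'time': 0.1, 'joint_positions': array([-1.20289933,  0.3217532 , -0.07009404,  1.45158115,  0.02258177,
        1.37080766, -0.05689176]), 'qd': array([ 0.00200875, -0.00174765,  0.00163644, -0.00309934, -0.00010457,
        0.00225119, -0.00210409]), 'joint_torque': array([ 5.99714190e-05, -4.92570198e+01, -4.05913582e-01, -3.13401389e+01,
       -6.43122476e-02,  3.94118449e-02,  5.97214898e-05]), 'position': array([0.22506462, 0.60927102, 0.235554  ]), 'tool_rot': array([-5.52742391e-01, -3.09234314e+00,  2.74325648e-03]), 'ft_force': array([-1.07650366,  0.89481759,  0.3347728 ]), 'torque': array([-0.01532882, -0.04758558,  0.01402374]), 'grip_force': 0.0, 'grip_width': 0.9979559461698009}
```

View pics/top0.png

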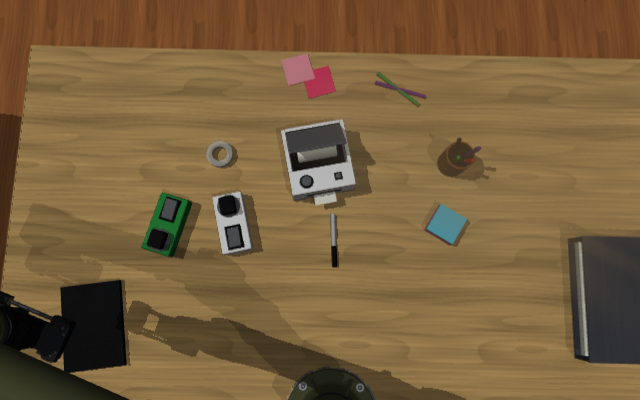

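View pics/side0.png

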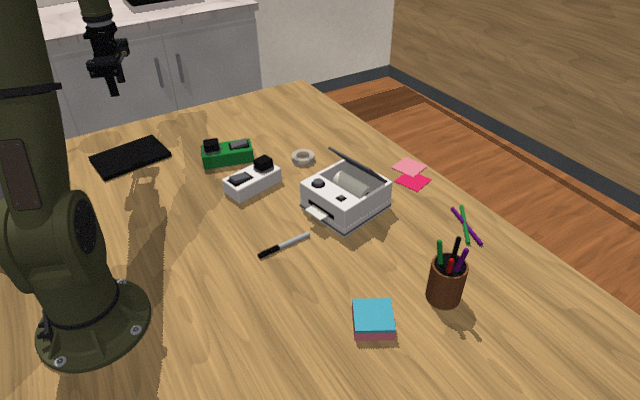

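Top view candidates: white block with rocker and adapter at (232,223), which is the power block. The green look-alike is at (167,224). The round feed button is at (307,181) and the square cut button at (338,176). The printer is at (318,160) with its lid standing open at about (317,137). Next I'll check these choices in a close crop.

```bash
python3 - <<'E'
import pickle,cv2,numpy as np
d=pickle.load(open("d0.pkl","rb"))
t=d["top"]["pixels"][:,:,::-1];s=d["side"]["pixels"][:,:,::-1]
a=cv2.resize(t[115:260,205:365],None,fx=4,fy=4,interpolation=cv2.INTER_CUBIC)
cv2.imwrite("pics/c_top.png",a)
b=cv2.resize(s[135:240,215:400],None,fx=4,fy=4,interpolation=cv2.INTER_CUBIC)
cv2.imwrite("pics/c_side.png",b)
E
```

```text
(no output)
```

View pics/c_top.png

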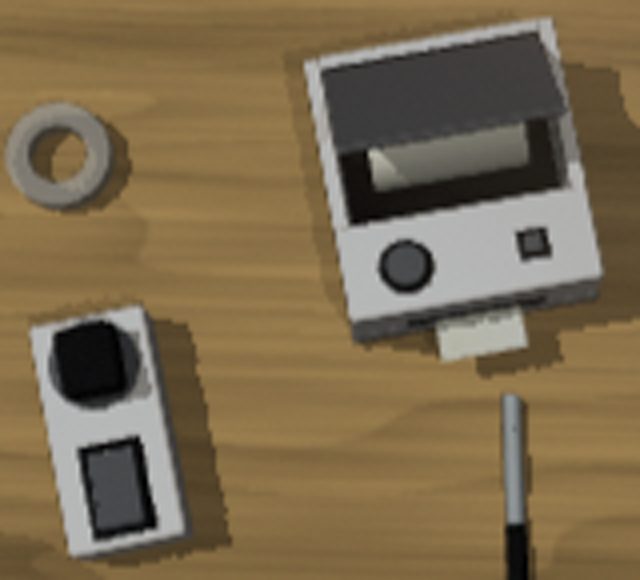

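View pics/c_side.png

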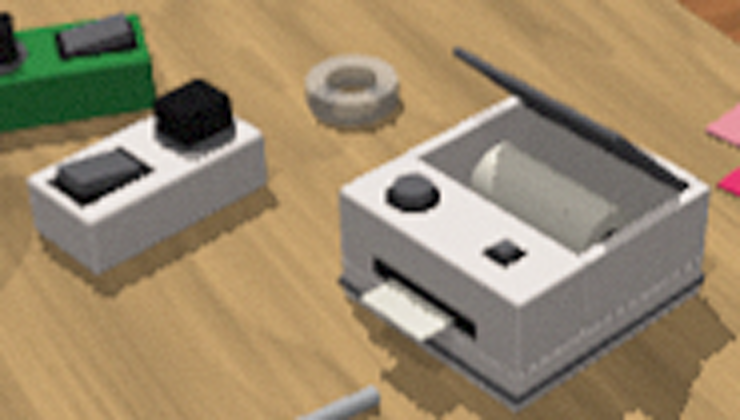

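The crops confirm the choice. In top view pixels: feed button (306.5,181.5), cut button (338.4,175.8), lid front corners (289,153) and (347,142), rocker centre (234.5,237) on the white block, with its front end towards the robot and the adapter at the back.

```bash
cat >h.py <<'E'
import cv2,numpy as np
def ray(im,p):
    u=cv2.undistortPoints(np.array([[p]],float),im["K"],im["dist"])[0,0]
    T=im["cam_to_world"];return T[:3,3],T[:3,:3]@np.array([*u,1])
def onz(im,p,z):
    o,r=ray(im,p);return o+r*(z-o[2])/r[2]
def px(im,P):
    T=np.linalg.inv(im["cam_to_world"]);r=cv2.Rodrigues(T[:3,:3])[0]
    return cv2.projectPoints(np.array(P,float).reshape(-1,1,3),r,T[:3,3],im["K"],im["dist"])[0][:,0]
E
python3 - <<'E'
from h import *
import pickle
np.set_printoptions(precision=4,suppress=True)
d=pickle.load(open("d0.pkl","rb"));t=d["top"];s=d["side"]
def blob(im,x0,x1,y0,y1,lo,hi):
    g=im["pixels"][y0:y1,x0:x1].max(2);m=((g>=lo)&(g<hi)).astype(np.uint8)
    n,l,st,c=cv2.connectedComponentsWithStats(m);k=1+st[1:,4].argmax();return c[k]+[x0,y0],st[k,4]
def both(pt,ps,z):
    print("  top",onz(t,pt,z),"side",onz(s,ps,z))
F,_=blob(t,298,316,172,191,0,140);C,_=blob(t,332,345,170,182,0,140)
Fs,_=blob(s,309,327,176,189,0,140);Cs,_=blob(s,335,347,192,203,0,140)
print(F,C,Fs,Cs);both(F,Fs,.092);both(C,Cs,.09)
f=onz(t,F,.092);c=onz(t,C,.09);v=(f-c)[:2];print("dist",np.hypot(*v),"yaw",np.arctan2(-v[0],v[1]))
R,_=blob(t,222,246,221,251,0,140);Rs,_=blob(s,226,254,170,186,0,140);print(R,Rs);both(R,Rs,.053)
# block top outline: white
w=t["pixels"][185:262,205:260].astype(int);m=((w.min(2)>150)&(w.max(2)-w.min(2)<35)).astype(np.uint8)
n,l,st,cc=cv2.connectedComponentsWithStats(m);k=1+st[1:,4].argmax()
b=cv2.boxPoints(cv2.minAreaRect(np.argwhere(l==k)[:,::-1].astype(np.float32)))+[205,185]
B=np.array([onz(t,p,.045) for p in b]);print(b,B,B.mean(0))
for p in([289,153],[347,141.8]):
    for z in(.12,.13,.14,.15,.16):print(z,onz(t,p,z),px(s,onz(t,p,z)))
E
```

```text
[306.1456 181.4367] [337.9091 175.7727] [317.8969 183.1546] [340.675 197.975]
  top [0.5638 0.0736 0.092 ] side [0.5632 0.0686 0.092 ]
  top [ 0.5805 -0.0043  0.09  ] side [ 0.5797 -0.0086  0.09  ]
dist 0.07965446933421903 yaw 0.21067217319805084
[233.8516 236.9392] [239.2673 178.5149]
  top [0.426  0.2505 0.053 ] side [0.4239 0.244  0.053 ]
[[211.4158 196.6827]
 [239.5842 191.3173]
 [250.3414 247.7921]
 [222.1729 253.1575]] [[0.5274 0.314  0.045 ]
 [0.5431 0.2432 0.045 ]
 [0.4006 0.2092 0.045 ]
 [0.3855 0.2788 0.045 ]] [0.4642 0.2613 0.045 ]
0.12 [0.6275 0.1166 0.12  ] [[329.8753 157.0582]]
0.13 [0.6249 0.116  0.13  ] [[329.1443 154.0942]]
0.14 [0.6224 0.1154 0.14  ] [[328.4036 151.0914]]
0.15 [0.6199 0.1148 0.15  ] [[327.653 148.049]]
0.16 [0.6173 0.1142 0.16  ] [[326.8923 144.9662]]
0.12 [ 0.6591 -0.0237  0.12  ] [[372.7055 180.3789]]
0.13 [ 0.6563 -0.0231  0.13  ] [[371.8426 177.1373]]
0.14 [ 0.6535 -0.0226  0.14  ] [[370.968  173.8535]]
0.15 [ 0.6507 -0.022   0.15  ] [[370.0817 170.5268]]
0.16 [ 0.6479 -0.0214  0.16  ] [[369.1833 167.1564]]
```

Call:
send_rows(
  steps=[
    {"turn": -1,"grip": 0},
    {"turn": -1,"grip": 0},
    {"turn": -1,"grip": 0},
    {"turn": -1,"grip": 0},
    {"grip": 0},
    {"grip": 0},
    {"grip": 0},
  ],
)

```text
validation failed for argument at $.st...
```

```bash
cat >>h.py <<'E'
from scipy.spatial.transform import Rotation
def go(*tip):  # target for the fingertip (world)
    from bench import ctrl
    s=ctrl.get_state();R=Rotation.from_rotvec(s["tool_rot"]).as_matrix();p=s["position"]+.014*R[:,2]
    print("t",s["time"],"tip",p.round(4),"xax",R[:,0].round(3),"F",s["ft_force"].round(2),"grip",round(s["grip_width"],3))
    print("units",(R.T@(np.array(tip)-p)/.06).round(3))
E
python3 -c "
from h import *
go(.637,.045,.19)"
```

```text
t 0.1 tip [0.2251 0.6092 0.2216] xax [-0.938  0.346 -0.   ] F [-1.08  0.89  0.33] grip 0.998
units [-9.698 -6.442  0.538]
```

Call:
send_rows(
  steps=[
    {"tx": 0,"ty": 0,"tz": 0,"turn": -1,"grip": 0},
    {"tx": 0,"ty": 0,"tz": 0,"turn": -1,"grip": 0},
    {"tx": 0,"ty": 0,"tz": 0,"turn": -1,"grip": 0},
    {"tx": 0,"ty": 0,"tz": 0,"turn": -1,"grip": 0},
    {"tx": 0,"ty": 0,"tz": 0,"turn": 0,"grip": 0},
    {"tx": 0,"ty": 0,"tz": 0,"turn": 0,"grip": 0},
  ],
)

```text
time: 0.85
position: [0.2252, 0.6096, 0.2363]
tool_rot: [0.317, -3.125, 0.001]
ft_force: [0.6, -0.4, 0.0]
grip_width: 0.401
grip_force: 0.0
```

```bash
python3 -c "
from h import *
go(.637,.045,.19)"
```

```text
t 0.85 tip [0.2252 0.6096 0.2223] xax [-0.98  -0.201  0.   ] F [ 0.58 -0.36  0.05] grip 0.401
units [ -4.832 -10.597   0.541]
```

Call:
send_rows(
  steps=[
    {"tx": -0.4,"ty": -0.88,"tz": 0,"turn": 0,"grip": 0},
    {"tx": -0.4,"ty": -0.88,"tz": 0,"turn": 0,"grip": 0},
    {"tx": -0.4,"ty": -0.88,"tz": 0,"turn": 0,"grip": 0},
    {"tx": -0.4,"ty": -0.88,"tz": 0,"turn": 0,"grip": 0},
    {"tx": -0.4,"ty": -0.88,"tz": 0,"turn": 0,"grip": 0},
    {"tx": -0.4,"ty": -0.88,"tz": 0,"turn": 0,"grip": 0},
    {"tx": -0.4,"ty": -0.88,"tz": 0,"turn": 0,"grip": 0},
    {"tx": -0.4,"ty": -0.88,"tz": 0,"turn": 0,"grip": 0},
    {"tx": -0.4,"ty": -0.88,"tz": 0,"turn": 0,"grip": 0},
    {"tx": -0.4,"ty": -0.88,"tz": 0,"turn": 0,"grip": 0},
    {"tx": -0.4,"ty": -0.88,"tz": 0,"turn": 0,"grip": 0},
    {"tx": -0.4,"ty": -0.88,"tz": 0,"turn": 0,"grip": 0},
  ],
)

```text
time: 2.35
position: [0.6369, 0.0466, 0.2368]
tool_rot: [-0.319, 3.125, 0.0]
ft_force: [-0.2, 0.8, 0.5]
grip_width: 0.005
grip_force: 0.0
```

```bash
python3 -c "
from h import *
go(.645,.046,.085)"
```

```text
t 2.35 tip [0.637  0.0466 0.2228] xax [-0.979 -0.202 -0.001] F [-0.23  0.81  0.49] grip 0.005
units [-0.128 -0.038  2.296]
```

Call:
send_rows(
  steps=[
    {"tx": -0.12,"ty": 0,"tz": 0.5,"turn": 0,"grip": 0},
    {"tx": 0,"ty": 0,"tz": 0.4,"turn": 0,"grip": 0},
    {"tx": 0,"ty": 0,"tz": 0.12,"turn": 0,"grip": 0},
    {"tx": 0.03,"ty": 0,"tz": 0.12,"turn": 0,"grip": 0},
    {"tx": 0.03,"ty": 0,"tz": 0.12,"turn": 0,"grip": 0},
    {"tx": 0.03,"ty": 0,"tz": 0.12,"turn": 0,"grip": 0},
    {"tx": 0.03,"ty": 0,"tz": 0.12,"turn": 0,"grip": 0},
    {"tx": 0.03,"ty": 0,"tz": 0.12,"turn": 0,"grip": 0},
    {"tx": 0.03,"ty": 0,"tz": 0.12,"turn": 0,"grip": 0},
    {"tx": 0.03,"ty": 0,"tz": 0.12,"turn": 0,"grip": 0},
  ],
)

```text
time: 3.6
position: [0.6305, 0.0468, 0.1244]
tool_rot: [0.321, -3.125, -0.0]
ft_force: [-0.2, 0.6, 1.2]
grip_width: 0.006
grip_force: 0.4
```

```bash
python3 - <<'E'
from h import *
from bench import ctrl
go(.63,.046,.085)
i=ctrl.get_image("side")["pixels"][:,:,::-1];t=ctrl.get_image("top")["pixels"][:,:,::-1]
f=lambda a:cv2.resize(a,(640,300),interpolation=cv2.INTER_CUBIC)
cv2.imwrite("pics/l1.png",np.vstack([f(i[120:240,220:476]),f(t[90:210,220:476])]))
E
```

```text
t 3.6 tip [0.6305 0.0468 0.1104] xax [-0.979 -0.203  0.   ] F [-0.18  0.6   1.16] grip 0.006
units [ 0.012 -0.012  0.423]
```

View pics/l1.png

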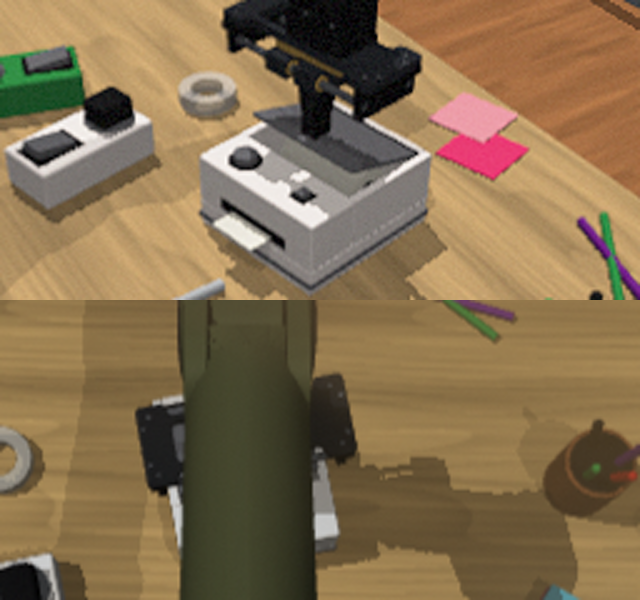

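The fingertip is on the middle of the lid, which is partly closed, and the printer hasn't moved. I'll keep pushing down.

Call:
send_rows(
  steps=[
    {"tx": 0,"ty": 0,"tz": 0.12,"turn": 0,"grip": 0},
    {"tx": 0.03,"ty": 0,"tz": 0.12,"turn": 0,"grip": 0},
    {"tx": 0.03,"ty": 0,"tz": 0.1,"turn": 0,"grip": 0},
    {"tx": 0,"ty": 0,"tz": 0.06,"turn": 0,"grip": 0},
    {"tx": 0,"ty": 0,"tz": 0.03,"turn": 0,"grip": 0},
    {"tx": 0,"ty": 0,"tz": 0,"turn": 0,"grip": 0},
  ],
)

```text
time: 4.45
position: [0.627, 0.046, 0.0995]
tool_rot: [0.321, -3.125, -0.0]
ft_force: [-2.0, -0.6, 2.6]
grip_width: 0.004
grip_force: 1.6
```

```bash
python3 -c "
from h import *
go(.63,.046,.085)"
```

```text
t 4.45 tip [0.627  0.046  0.0855] xax [-0.979 -0.203  0.   ] F [-1.96 -0.55  2.65] grip 0.004
units [-0.049 -0.011  0.008]
```

Call:
send_rows(
  steps=[
    {"tx": 0,"ty": 0,"tz": 0.03,"turn": 0,"grip": 0},
    {"tx": 0,"ty": 0,"tz": 0.03,"turn": 0,"grip": 0},
    {"tx": 0,"ty": 0,"tz": 0,"turn": 0,"grip": 0},
  ],
)

```text
time: 4.82
position: [0.6271, 0.046, 0.099]
tool_rot: [0.321, -3.125, -0.002]
ft_force: [-9.5, -1.3, 19.1]
grip_width: 0.004
grip_force: 9.6
```

The lid is at its stop, with the tip at z 0.085 m and the force rising to 19 N. I'll back off and check.

Call:
send_rows(
  steps=[
    {"tx": 0,"ty": 0,"tz": -0.2,"turn": 0,"grip": 0},
    {"tx": 0,"ty": 0,"tz": -0.8,"turn": 0,"grip": 0},
    {"tx": 0,"ty": 0.95,"tz": 0,"turn": 0,"grip": 0},
    {"tx": 0.4,"ty": 0.85,"tz": 0,"turn": 0,"grip": 0},
    {"tx": 0.9,"ty": 0.2,"tz": 0,"turn": 0,"grip": 0},
    {"tx": 0.9,"ty": 0.2,"tz": 0,"turn": 0,"grip": 0},
    {"tx": 0,"ty": 0,"tz": 0,"turn": 0,"grip": 0},
  ],
)

```text
time: 5.7
position: [0.4671, 0.149, 0.1547]
tool_rot: [0.326, -3.122, -0.001]
ft_force: [1.8, -0.1, 0.1]
grip_width: 0.009
grip_force: 0.0
```

```bash
python3 - <<'E'
from h import *
from bench import ctrl
import pickle
np.set_printoptions(precision=4,suppress=True)
go(.4035,.2425,.075)
S=ctrl.get_image("side");T=ctrl.get_image("top");pickle.dump((S,T),open("d1.pkl","wb"))
def blob(im,x0,x1,y0,y1,hi):
    g=im["pixels"][y0:y1,x0:x1].max(2);m=(g<hi).astype(np.uint8)
    n,l,st,c=cv2.connectedComponentsWithStats(m);k=1+st[1:,4].argmax();return c[k]+[x0,y0]
print("feed side px",blob(S,309,327,176,189,140),"cut",blob(S,335,347,192,203,140))
i=S["pixels"][:,:,::-1];t=T["pixels"][:,:,::-1]
f=lambda a:cv2.resize(a,(640,300),interpolation=cv2.INTER_CUBIC)
cv2.imwrite("pics/l2.png",np.vstack([f(i[120:240,170:426]),f(t[110:260,150:406])]))
E
```

```text
t 5.7 tip [0.467  0.149  0.1407] xax [-0.978 -0.206  0.003] F [ 1.78 -0.09  0.06] grip 0.009
units [0.712 1.742 1.099]
feed side px [317.9688 183.1458] cut [340.5385 197.9744]
```

View pics/l2.png

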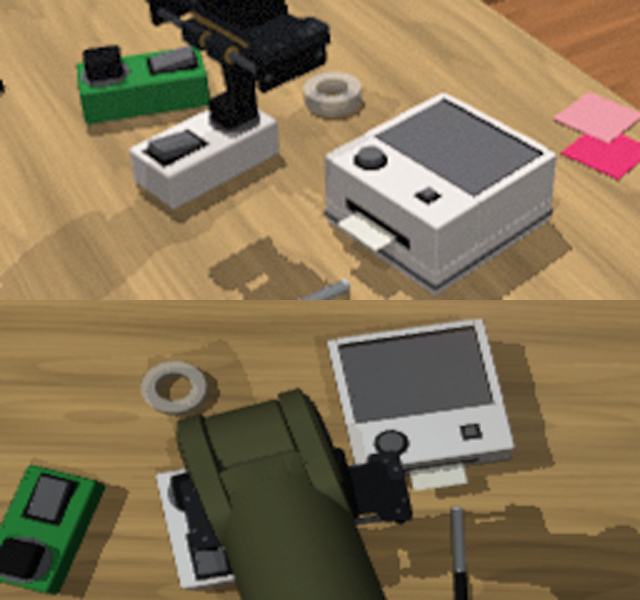

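The lid is flush, and the feed and cut pixels are unchanged, so the printer did not move. Next is the rocker.

Call:
send_rows(
  steps=[
    {"tx": 0.35,"ty": 0.87,"tz": 0,"turn": 0,"grip": 0},
    {"tx": 0.35,"ty": 0.87,"tz": 0,"turn": 0,"grip": 0},
    {"tx": 0,"ty": 0,"tz": 0.6,"turn": 0,"grip": 0},
    {"tx": 0,"ty": 0,"tz": 0.4,"turn": 0,"grip": 0},
    {"tx": 0,"ty": 0,"tz": 0,"turn": 0,"grip": 0},
  ],
)

```text
time: 6.42
position: [0.409, 0.2415, 0.0941]
tool_rot: [0.319, -3.123, 0.003]
ft_force: [-1.2, -1.0, -0.4]
grip_width: 0.008
grip_force: 0.0
```

```bash
python3 - <<'E'
from h import *
from bench import ctrl
go(.4035,.2425,.055)
S=ctrl.get_image("side");i=S["pixels"][:,:,::-1]
cv2.imwrite("pics/l3.png",cv2.resize(i[110:220,180:320],None,fx=4,fy=4,interpolation=cv2.INTER_CUBIC))
print(px(S,[[.4035,.2425,.059],[.4035,.2425,.08]])*4-[720,440])
E
```

```text
t 6.425 tip [0.409  0.2415 0.0801] xax [-0.979 -0.202  0.003] F [-1.17 -1.   -0.4 ] grip 0.008
units [0.086 0.035 0.418]
[[208.02782014 277.15823388]
 [203.78534987 250.70857425]]
```

View pics/l3.png

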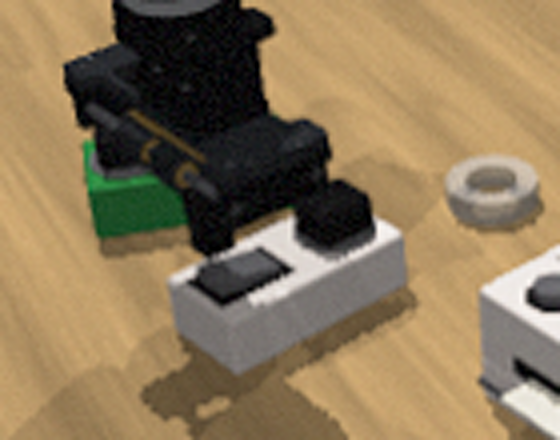

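The tip is at about (212,250) in the crop, just above the rocker's raised front end at (212,272). I'll press down in small steps.

Call:
send_rows(
  steps=[
    {"tx": 0.08,"ty": 0,"tz": 0.2,"turn": 0,"grip": 0},
    {"tx": 0,"ty": 0,"tz": 0.12,"turn": 0,"grip": 0},
    {"tx": 0,"ty": 0,"tz": 0.05,"turn": 0,"grip": 0},
    {"tx": 0,"ty": 0,"tz": 0.05,"turn": 0,"grip": 0},
    {"tx": 0,"ty": 0,"tz": 0.03,"turn": 0,"grip": 0},
    {"tx": 0,"ty": 0,"tz": 0,"turn": 0,"grip": 0},
  ],
)

```text
time: 7.22
position: [0.4042, 0.2414, 0.0686]
tool_rot: [-0.321, 3.125, 0.0]
ft_force: [0.4, 0.1, 1.1]
grip_width: 0.008
grip_force: 0.2
```

```bash
python3 -c "
from h import *
go(.4035,.2425,.05)"
```

```text
t 7.225 tip [0.4043 0.2414 0.0546] xax [-0.979 -0.203 -0.001] F [0.43 0.05 1.09] grip 0.008
units [0.008 0.021 0.077]
```

Call:
send_rows(
  steps=[
    {"tx": 0,"ty": 0,"tz": 0.03,"turn": 0,"grip": 0},
    {"tx": 0,"ty": 0,"tz": 0.03,"turn": 0,"grip": 0},
    {"tx": 0,"ty": 0,"tz": 0.03,"turn": 0,"grip": 0},
    {"tx": 0,"ty": 0,"tz": 0,"turn": 0,"grip": 0},
  ],
)

```text
time: 7.72
position: [0.4036, 0.2413, 0.0651]
tool_rot: [0.321, -3.124, 0.0]
ft_force: [-9.1, -4.4, 21.5]
grip_width: 0.006
grip_force: 11.2
```

Call:
send_rows(
  steps=[
    {"tx": 0,"ty": 0,"tz": -0.2,"turn": 0,"grip": 0},
    {"tx": 0,"ty": 0,"tz": -0.9,"turn": 0,"grip": 0},
    {"tx": 0,"ty": 0,"tz": -0.4,"turn": 0,"grip": 0},
    {"tx": -0.5,"ty": -0.8,"tz": 0,"turn": 0,"grip": 0},
    {"tx": -0.5,"ty": -0.8,"tz": 0,"turn": 0,"grip": 0},
    {"tx": -0.5,"ty": -0.8,"tz": 0,"turn": 0,"grip": 0},
    {"tx": 0,"ty": 0,"tz": 0,"turn": 0,"grip": 0},
  ],
)

```text
time: 8.6
position: [0.5246, 0.1134, 0.1532]
tool_rot: [-0.308, 3.124, -0.004]
ft_force: [-0.1, 0.4, 0.2]
grip_width: 0.006
grip_force: 0.0
```

```bash
python3 - <<'E'
from h import *
from bench import ctrl
go(.5635,.0715,.11)
S=ctrl.get_image("side");T=ctrl.get_image("top")
f=lambda a:cv2.resize(a,(640,300),interpolation=cv2.INTER_CUBIC)
cv2.imwrite("pics/l4.png",np.vstack([f(S["pixels"][150:210,205:333,::-1]),f(T["pixels"][185:260,185:345,::-1])]))
E
```

```text
t 8.6 tip [0.5247 0.1133 0.1392] xax [-0.981 -0.195 -0.002] F [-0.1   0.38  0.23] grip 0.006
units [-0.498 -0.809  0.491]
```

View pics/l4.png

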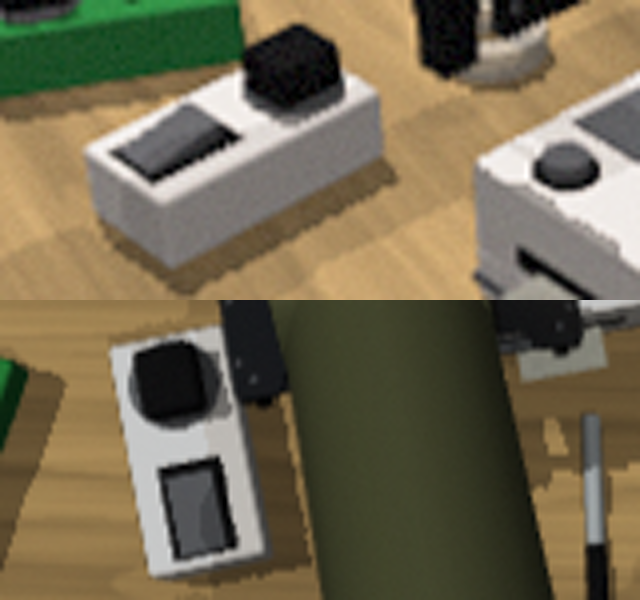

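The rocker's front end is down and its back is raised, and the block hasn't moved. Next I'll press the feed button.

Call:
send_rows(
  steps=[
    {"tx": -0.5,"ty": -0.81,"tz": 0,"turn": 0,"grip": 0},
    {"tx": 0,"ty": 0,"tz": 0.5,"turn": 0,"grip": 0},
    {"tx": 0,"ty": 0,"tz": 0,"turn": 0,"grip": 0},
  ],
)

```text
time: 9.07
position: [0.5583, 0.0782, 0.1209]
tool_rot: [0.323, -3.12, -0.0]
ft_force: [-0.5, 0.9, -0.6]
grip_width: 0.005
grip_force: 0.0
```

```bash
python3 -c "
from h import *
go(.5635,.0715,.09)"
```

```text
t 9.075 tip [0.5583 0.0782 0.1069] xax [-0.979 -0.205  0.005] F [-0.5   0.92 -0.63] grip 0.005
units [-0.064 -0.128  0.281]
```

Call:
send_rows(
  steps=[
    {"tx": 0,"ty": 0,"tz": 0,"turn": 0,"grip": 0},
    {"tx": 0,"ty": 0,"tz": 0,"turn": 0,"grip": 0},
  ],
)

```text
time: 9.32
position: [0.5611, 0.0784, 0.1244]
tool_rot: [-0.324, 3.123, 0.001]
ft_force: [-0.6, -1.0, 0.5]
grip_width: 0.002
grip_force: 0.0
```

```bash
python3 -c "
from h import *
go(.5635,.0715,.09)"
```

```text
t 9.325 tip [0.5611 0.0784 0.1104] xax [-0.979 -0.205 -0.002] F [-0.6  -1.01  0.5 ] grip 0.002
units [-0.015 -0.121  0.34 ]
```

Settled. I'll correct y by -0.12 and press.

Call:
send_rows(
  steps=[
    {"tx": -0.02,"ty": -0.12,"tz": 0,"turn": 0,"grip": 0},
    {"tx": 0,"ty": 0,"tz": 0.15,"turn": 0,"grip": 0},
    {"tx": 0,"ty": 0,"tz": 0.1,"turn": 0,"grip": 0},
    {"tx": 0,"ty": 0,"tz": 0.05,"turn": 0,"grip": 0},
    {"tx": 0,"ty": 0,"tz": 0.03,"turn": 0,"grip": 0},
    {"tx": 0,"ty": 0,"tz": 0.02,"turn": 0,"grip": 0},
    {"tx": 0,"ty": 0,"tz": 0,"turn": 0,"grip": 0},
  ],
)

```text
time: 10.2
position: [0.5633, 0.0699, 0.1042]
tool_rot: [0.321, -3.125, -0.001]
ft_force: [-6.1, -2.6, 13.6]
grip_width: 0.007
grip_force: 7.1
```

```bash
python3 -c "
from h import *
go(.5635,.0715,.09)"
```

```text
t 10.2 tip [0.5633 0.0699 0.0902] xax [-0.979 -0.203  0.   ] F [-6.1  -2.63 13.58] grip 0.007
units [-0.009  0.025  0.004]
```

The button is at its end stop, with the tip at 0.090 m and 13.6 N. I'll let it come up and clear away.

Call:
send_rows(
  steps=[
    {"tx": 0,"ty": 0,"tz": -0.2,"turn": 0,"grip": 0},
    {"tx": 0,"ty": 0,"tz": -0.8,"turn": 0,"grip": 0},
    {"tx": 0,"ty": 0,"tz": -1,"turn": 0,"grip": 0},
    {"tx": 0,"ty": 0.9,"tz": 0,"turn": 0,"grip": 0},
    {"tx": 0,"ty": 0.9,"tz": 0,"turn": 0,"grip": 0},
    {"tx": 0,"ty": 0.9,"tz": 0,"turn": 0,"grip": 0},
    {"tx": 0,"ty": 0,"tz": 0,"turn": 0,"grip": 0},
    {"tx": 0,"ty": 0,"tz": 0,"turn": 0,"grip": 0},
  ],
)

```text
time: 11.2
position: [0.5305, 0.2284, 0.2219]
tool_rot: [0.321, -3.125, 0.001]
ft_force: [-0.1, -1.0, 0.2]
grip_width: -0.002
grip_force: 0.0
```

```bash
python3 - <<'E'
from h import *
from bench import ctrl
go(.5635,.0715,.09)
S=ctrl.get_image("side");T=ctrl.get_image("top")
f=lambda a:cv2.resize(a,(640,300),interpolation=cv2.INTER_CUBIC)
cv2.imwrite("pics/l5.png",np.vstack([f(S["pixels"][130:250,200:456,::-1]),f(T["pixels"][100:280,140:524,::-1])]))
E
```

```text
t 11.2 tip [0.5305 0.2284 0.2079] xax [-0.979 -0.204  0.   ] F [-0.13 -0.98  0.23] grip -0.002
units [-0.008 -2.67   1.968]
```

View pics/l5.png

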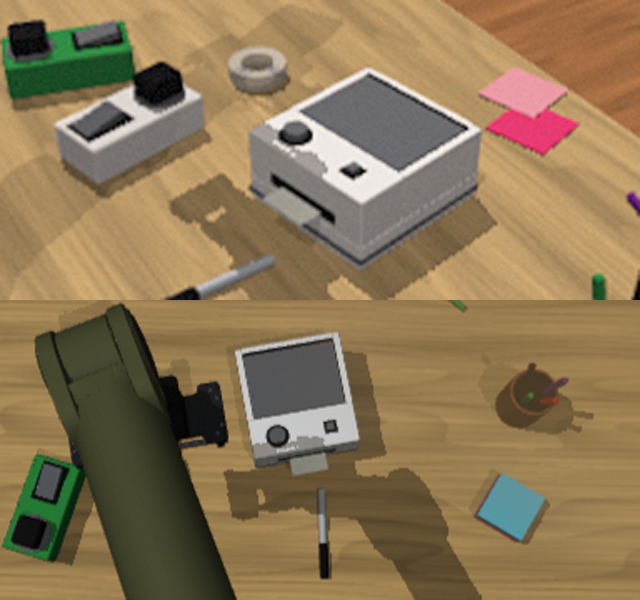

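The lid is shut, the rocker is on, and the feed button is back up at (296,131) in the side crop. Nothing else has moved, so I'm handing in.

```bash
python3 -c "
from bench import ctrl
print(ctrl.close_job())"
```

```text
the job is handed in; nothing more can be done
None
```

I handed the job in at about 11 s: the lid is shut flush, the power block's rocker is fully on, and the feed button was then pressed to its stop and came back up. The final pictures show nothing else moved, but the hand-in returned no verdict.

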